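# Pin the vial case shut and hold it

### The arm

A 6-joint arm with a two-finger parallel gripper is mounted at the origin on a cart in front of the work surface, level with it; the furniture and walls round the work are solid. World frame = base frame: x ahead of the robot, y to its left, z up, the work surface at z = 0. Lengths are in m, angles in rad, forces in N, time in s.
With the tool pointing down it reaches from about 0.35 to 0.775 m from the base axis. Payload 5.5 kg.
Tool frame: the origin (TCP) lies midway between the tips of the shut fingers; the grasp point (between the pads) lies 19 mm behind it; z points along the fingers, y is the line along which they close (so a half turn about z gives the same grasp; the last joint's range is limited). The gripper opens to 85 mm and grips with 20 to 120 N. Pads are 22 mm wide; open, the fingers measure 114 mm over their backs; the gripper's body (76 mm by 85 mm) begins 54 mm behind the grasp point. The pads swing forward as they close: fully open they stand 13 mm farther back than shut.
Start: joints at [1.008, 0.313, 0.046, 1.304, 0, 1.431], TCP at [0.236, 0.524, 0.231] pointing down, gripper open.
Joint ranges: [-2.76, 2.76], [-0.86, 1.69], [-1.03, 1.26], [-2.2, 2.34], [-1.47, 1.5], [-3.14, 3.14]. Speed limits (rad/s): [2.57, 2.57, 3.14, 3.14, 3.14, 3.14].

### API

Orientations are given as a unit quaternion [w, x, y, z].
In Python, from workcell import telemetry, imaging, env gives the robot as it stands. The module is installed in compiled form; this text tells all that it offers.
- The arm moves only by the tool step_arm, never from a script. Its argument "moves" is a list of rows, each a list of 3 entries, a list of its own where there are three numbers: the shift along the tool's x, y, z in mm, then the turn, a rotation vector about the tool's x, y, z in rad, then the finger opening in mm, from 0 to 85.4. A call has 1 to 8 rows; each row is the pose to reach, as a shift and turn from the pose commanded when the call began, along the tool's axes at that moment; what a row does not reach only later rows make up. A row lasts 1/12 s, in which the tool goes at most 41.7 mm and 7.16 degrees, less where a joint would pass 70% of its speed; a pose out of reach is approached as far as the arm can. A call with a gripper value outside its range is refused whole. The fingers move at their own pace and stop on an object; "grip_force" is the grip in N (left out, the last holds). Time passes only in rows, so rows that repeat a pose let the fingers close. It gives the time, the measured TCP pose, the force, the opening and the grip force at its end, in the units of the state.
- telemetry.get_state(): the state, without advancing time (a new reading comes with each control period).
- imaging.read_camera(name): name is "scene" or "top" or "wrist"; returns the picture (384x512x3 uint8, red, green, blue); there is no depth.
- imaging.camera_params(name): a dict with "camera_matrix" (3x3 intrinsics, pixels), "pose" (4x4, takes a point from camera to world coordinates). Camera axes: x right, y up, looking along -z (the intrinsics and any distortion apply to the point x, -y, -z); pixel columns grow to the right and rows downward; lengths in m; the calibration is good to about 2 mm. A picture is of the moment at which its call begins: read the wrist's pose just before it. camera_params takes no time and is no camera call; for the wrist camera it gives the pose at the moment of the call.
- env.hand_in(): hands the job in; it is judged then, once.
The state is a dict: "clock": time; "joint_pos": joint angles; "qvel": joint speeds; "tau": joint torques, N m; "tcp_pos": TCP position; "orientation": TCP orientation; "wrist_force": force on the tool from outside, world axes, zero at the start; "ft_torque": the same for the moment, N m; "finger_gap": finger opening in m; "grip_force": force on a finger pad.
Only numpy, scipy, OpenCV 4.12 (cv2) and the standard library are available. Lean on these libraries where they do the work, as an engineer would, in place of code of your own. Each camera call takes 0.05 s, during which the arm holds its last target. There are 200 camera calls.

### The job

Stand the red-capped vial upright in the empty middle pocket of the vial case, between the two vials already there, and let go of it. Then lower the hinged blue lid over them, take the red-knobbed locking pin out of its stand and push it down through the lid's lug into the case's lug until its collar has pressed the sprung lid fully shut. Do not let go at the end: finish still holding the pin by its knob and pressing it down, so that the lid stays shut; leave the cups and the cartons where they are.

Things in the scene. Friction and masses are not known exactly. Their poses are not given: they have to be found in the camera images.
- case: White lower half of a vial case, fixed: tray 90 (x) by 170 mm (y), rim 28 mm high, walls 4 mm. Origin: centre of its underside; -x is the front, z up. In it a grey insert, top 18 mm above the worktop, with three round chamfered pockets 29 mm wide, in a row along y, 50 mm apart, the middle one at the centre. A front lug, 30 mm wide, 28 mm high, reaches to x = -83 mm. Lid hinged at the rear.
- lid (a joint): Lid hinge, rad: 0 = fully shut, grows as it opens, open it stands at 1.6 to 1.84, stop at 1.85. Beyond about 1.15 the lid rests open by gravity; drawn forward past that it sinks by itself, damped, until a spring pad in it rests on the vial caps and keeps it ajar at about 0.09 (front lug 10 mm up). Pressing the lug fully down takes about 5 N. Lid weight 0.12 kg.
- case_hinge (a point): Middle of the lid's hinge axis, at x = +45 mm, z = 28 mm in the case's frame; the axis runs along the case's y. The blue lid, shut, covers the case (90 by 170 mm) and rises from 28 to 64 mm above the worktop.
- middle_pocket (a point): Centre of the floor of the empty middle pocket, 6 mm above the worktop.
- base_hole (a point): Centre of the upper mouth of the vertical hole in the case's front lug, 71 mm in front of the case's origin, 28 mm above the worktop. Hole 10.5 mm in diameter, chamfered, straight through the lug to the worktop.
- lid_hole (a point): Centre of the 10.5 mm hole (chamfered, right through) on the upper, outer face of the lid's front lug; moves with the lid. Lug 30 mm wide, 6 mm thick, flush with the lid's lower edge, 38 mm out of its front wall; open, it points up. Hole 116 mm, lug end 128 mm from the hinge; hole 26 mm from the front wall. Lid shut: exactly above base_hole, 34 mm above the worktop.
- vial_s2: Small glass vial with red cap, 25 mm in diameter, 46 mm tall, standing on the worktop; loose. Origin: centre of its underside, z up. The one to put in the middle pocket.
- vial_s0: Small glass vial with beige cap, 25 mm in diameter, 46 mm tall, already standing in the case's left (+y) or right outer pocket; loose. Origin: centre of its underside.
- vial_s1: Small glass vial with blue-grey cap, same size, in the other outer pocket; loose. Origin: centre of its underside.
- stand: Dark steel block 56 by 56 mm, 34 mm high, on a 70 mm square foot, fixed to the worktop, with a 10 mm vertical hole in its middle in which the pin is parked. Origin: centre of its underside.
- pin: Locking pin, loose, 40 g, upright in the stand: steel shank 8 mm thick, 26 mm long, tapered tip; above it a red collar 19 mm wide, 4 mm thick; above that a red round knob 15 mm wide, 32 mm tall (62 mm in all). Origin: the shank's tip, z up towards the knob. Its collar rests on the stand; seated on the shut lid's lug, its tip is 8 mm above the worktop.
- cup_stack: Stack of white medicine cups, 39 mm wide, 55 mm tall; bystander. Origin: centre of its underside.
- carton_purple: Purple carton 45 x 52 x 86 mm, standing; bystander. Origin: centre of its underside.
- amp_box: Flat white and orange carton 46 x 91 x 30 mm; bystander. Origin: centre of its underside.
There are look-alikes about, which are no part of the job. What is shaped like the vial_s0 but yellow is not meant.

How it is judged:
On the way, in this order (a step that is already met when the one before it is completed fails the run):
1. the red-capped vial stands upright in the middle pocket, let go of, the lid still open (distance between vial_s2 and middle_pocket below 0.006 m and angle between vial_s2's own z axis and vertical below 0.15 rad and contact force between the fingers and vial_s2 below 0.1 N and value of joint lid above 1 rad), for 0.2 s.
2. the lid is lowered onto the vials, the pin not yet in it (value of joint lid below 0.2 rad and horizontal distance between pin and base_hole above 0.03 m), for 0.2 s.
3. the pin's tip has entered the case's lug through the lid's hole (horizontal distance between pin and base_hole below 0.004 m and z of pin in the frame of base_hole below -0.003 m), for 0.1 s.
At the end, for the whole second after the job is handed in: Lid shut (0.02 rad); pin upright (0.12 rad) through both lugs, tip within 4 mm of the hole axis and over 17 mm below the case lug top; gripper holds it (3 N) and presses it on the case (3 N). Red-capped vial in the middle pocket (6 mm), the others in theirs, all upright (0.15 rad) (distance between vial_s2 and middle_pocket below 0.006 m and angle between each of vial_s2, vial_s0, vial_s1's own z axis and vertical below 0.15 rad and horizontal distance between each of vial_s0, vial_s1 and middle_pocket below 0.056 m and value of joint lid below 0.02 rad and horizontal distance between pin and base_hole below 0.004 m and z of pin in the frame of base_hole below -0.017 m and angle between pin's own z axis and vertical below 0.12 rad and contact force between the fingers and pin above 3 N and contact force between pin and case above 3 N); the arm keeps its last pose, push and grip.
It fails at once if the stack of cups is moved more than 30 mm (distance of cup_stack from where it was at the start of the episode above 0.03 m).
It fails at once if the purple carton is moved more than 30 mm (distance of carton_purple from where it was at the start of the episode above 0.03 m).
It fails at once if the flat carton is moved more than 30 mm (distance of amp_box from where it was at the start of the episode above 0.03 m).
It also fails if it takes over 61 s, if anything falls off the work surface, if the arm or the gripper's body presses on something with over 40 N, if the wrist force passes 120 N, or if a joint passes its speed limit or range.

## Working session

There is one attempt and no reset: what is moved stays moved. The work goes in short steps, Python scripts to look and compute and a tool call to move; the robot and the scene stay as the last step left them, time stands still between calls to the robot, and variables do not carry over. Pictures are saved under pics/ and viewed, at most 10 in all, crops included, and the job is handed in when it is done.

Besides the shell and the picture viewer there is one more tool, called after "Emit:" as name([rows], argument=value, ...), one row to a line, values as JSON. step_arm: Moves the arm, as the interface text tells. Its arguments: {"type":"object","properties":{"moves":{"type":"array"},"grip_force":{"type":"number"}},"required":["moves"]}

```bash
mkdir -p pics; cat > h.py <<'E'
import numpy as np, cv2
from workcell import telemetry, imaging, env
from scipy.spatial.transform import Rotation as R
def grab(n,f=None):
    p=imaging.camera_params(n); im=imaging.read_camera(n)[:,:,::-1].copy()
    if f: cv2.imwrite('pics/'+f,im)
    return im,p
def ray(p,uv):
    K=np.array(p['camera_matrix']);T=np.array(p['pose'])
    d=np.linalg.inv(K)@[uv[0],uv[1],1.]; d=np.array([d[0],-d[1],-d[2]])
    return T[:3,3],T[:3,:3]@d
def onz(p,uv,z):
    o,d=ray(p,uv); return o+d*(z-o[2])/d[2]
def proj(p,X):
    K=np.array(p['camera_matrix']);T=np.array(p['pose'])
    c=T[:3,:3].T@(np.array(X)-T[:3,3]); q=K@[c[0],-c[1],-c[2]]; return q[:2]/q[2]
def tri(p1,a,p2,b):
    o1,d1=ray(p1,a);o2,d2=ray(p2,b)
    A=np.stack([d1,-d2],1); s=np.linalg.lstsq(A,o2-o1,rcond=None)[0]
    return (o1+d1*s[0]+o2+d2*s[1])/2, np.linalg.norm(o1+d1*s[0]-o2-d2*s[1])
def totool(X):
    "world TCP target -> shift in tool axes mm"
    s=telemetry.get_state();q=np.array(s['orientation']);r=R.from_quat(q[[1,2,3,0]])
    return r.inv().apply(np.array(X)-s['tcp_pos'])*1000
E
python3 - <<'E'
from h import *
s=telemetry.get_state();print(s)
for n in('scene','top'):
    im,p=grab(n,n+'0.png');print(n,p)
im,p=grab('wrist','wrist0.png');print(p)
E
```

```text
{'clock': 0.0, 'joint_pos': array([ 1.00839438e+00,  3.13988609e-01,  4.49647774e-02,  1.30358294e+00,
       -1.09418915e-05,  1.43121462e+00]), 'qvel': array([ 0.00086943,  0.00157523, -0.00153913,  0.00017856, -0.00066013,
        0.00067376]), 'tau': array([ 7.29208168e-04, -4.80626929e+01,  2.98531401e+01,  1.93156314e-02,
       -1.40462471e-04,  1.83494819e-05]), 'tcp_pos': array([0.23566909, 0.52392529, 0.23040976]), 'orientation': array([-3.06104719e-04,  2.09838742e-01,  9.77735589e-01, -8.51914275e-04]), 'wrist_force': array([ 0.03391948, -0.01728459, -0.74028996]), 'ft_torque': array([-0.00872544, -0.03976593, -0.04082439]), 'grip_force': 0.0, 'finger_gap': 0.08535901455218632}
scene {'camera_matrix': array([[446.34822157,   0.        , 262.68286213],
       [  0.        , 446.34822157, 190.24472625],
       [  0.        ,   0.        ,   1.        ]]), 'pose': array([[ 0.89672113,  0.25424386, -0.36228617,  0.12425914],
       [-0.44199419,  0.55708121, -0.7030659 , -0.75610078],
       [ 0.02307263,  0.79058244,  0.6119208 ,  0.7278574 ],
       [ 0.        ,  0.       
[... 189 characters left out ...]
 ,   1.        ]]), 'pose': array([[ 0.02714881,  0.98121425, -0.19100141,  0.28175461],
       [-0.99943385,  0.03044189,  0.01432752,  0.00447127],
       [ 0.01987281,  0.1905043 ,  0.98148519,  1.27041227],
       [ 0.        ,  0.        ,  0.        ,  1.        ]])}
{'camera_matrix': array([[307.72241574,   0.        , 256.0520241 ],
       [  0.        , 307.72241574, 193.72243538],
       [  0.        ,   0.        ,   1.        ]]), 'pose': array([[ 0.40989087, -0.86786287, -0.28071964,  0.16443934],
       [ 0.91213248,  0.38933663,  0.12818473,  0.55803872],
       [-0.00195233, -0.30859525,  0.95119144,  0.37269894],
       [ 0.        ,  0.        ,  0.        ,  1.        ]])}
```

View pics/scene0.png

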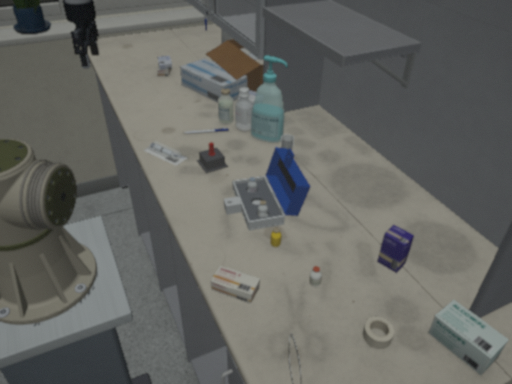

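View pics/top0.png

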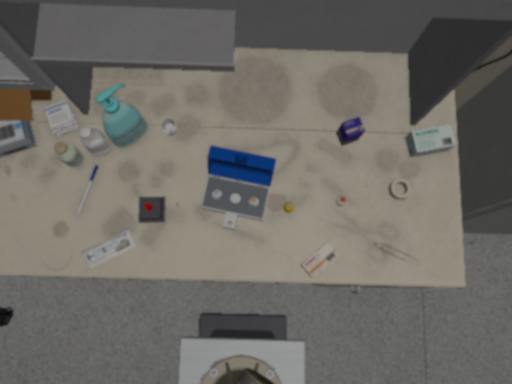

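Scene: red-capped vial at (315,273), pin at (211,155) in its stand, case (260,203) with the lid open, purple carton (396,247), flat carton (235,282). Top view: vial (342,200), pin (148,206), case (236,198), lug hole (231,221). Possible confusions: yellow vial (288,207 top), the red pin knob (148,206), and the bottles by the pump (95,140). By the description I choose the red-on-white one at (342,200); I'll check it in a crop.

```bash
python3 - <<'E'
from h import *
a=cv2.imread('pics/scene0.png');b=cv2.imread('pics/top0.png')
ps,pt=imaging.camera_params('scene'),imaging.camera_params('top')
def cen(im,lo,hi,roi):
    x0,y0,x1,y1=roi;h=cv2.cvtColor(im,cv2.COLOR_BGR2HSV)
    h[:,:,0]=(h[:,:,0].astype(int)+20)%180
    m=cv2.inRange(h,lo,hi)*0+cv2.inRange(h,lo,hi); q=np.zeros_like(m);q[y0:y1,x0:x1]=m[y0:y1,x0:x1]
    ys,xs=np.nonzero(q);return np.array([xs.mean(),ys.mean()]),len(xs)
red=((8,110,60),(30,255,255))
for n,r1,r2,z in(('vial',(295,255,335,295),(325,185,360,215),.042),('pin',(195,140,230,175),(135,190,165,222),.05)):
    s,c1=cen(a,*red,r1);t,c2=cen(b,*red,r2)
    print(n,s,c1,t,c2,tri(ps,s,pt,t),onz(pt,t,z))
for n,t,z in(('lug',(231,221),.028),('mid',(235,198),.018),('L',(217,193),.046),('R',(253,201),.046),('cups',(170,127),.055),('carton',(351,130),.086),('amp',(318,260),.03),('pump',(120,125),.1)):print(n,onz(pt,t,z))
c1=cv2.resize(b[140:235,130:360][:, :],None,fx=3.4,fy=3.4,interpolation=3)
c2=cv2.resize(a[130:295,190:340],None,fx=1.65,fy=1.65,interpolation=3)
c3=cv2.resize(a[255:295,290:340],None,fx=6,fy=6,interpolation=3)
o=np.zeros((600,782,3),np.uint8);o[:c1.shape[0],:c1.shape[1]]=c1;o[325:325+c2.shape[0],:c2.shape[1]]=c2;o[330:330+c3.shape[0],300:300+c3.shape[1]]=c3
cv2.imwrite('pics/c1.png',o)
E
```

```text
vial [316.11764706 268.58823529] 17 [342.46666667 198.86666667] 15 (array([ 0.5140257 , -0.24812278,  0.04027438]), np.float64(0.0018448606656131167)) [ 0.512829   -0.24738859  0.042     ]
pin [211.25531915 149.42553191] 47 [148.06451613 206.29032258] 62 (array([0.47821934, 0.25670899, 0.04562873]), np.float64(0.002165891660458708)) [0.47646786 0.25607898 0.05      ]
lug [0.4476841  0.04235836 0.028     ]
mid [0.510865   0.03426165 0.018     ]
L [0.51751699 0.08082591 0.046     ]
R [ 0.49926601 -0.013372    0.046     ]
cups [0.68980404 0.21187689 0.055     ]
carton [ 0.68715197 -0.26214976  0.086     ]
amp [ 0.35294697 -0.18523345  0.03      ]
pump [0.67571297 0.33132752 0.1       ]
```

View pics/c1.png

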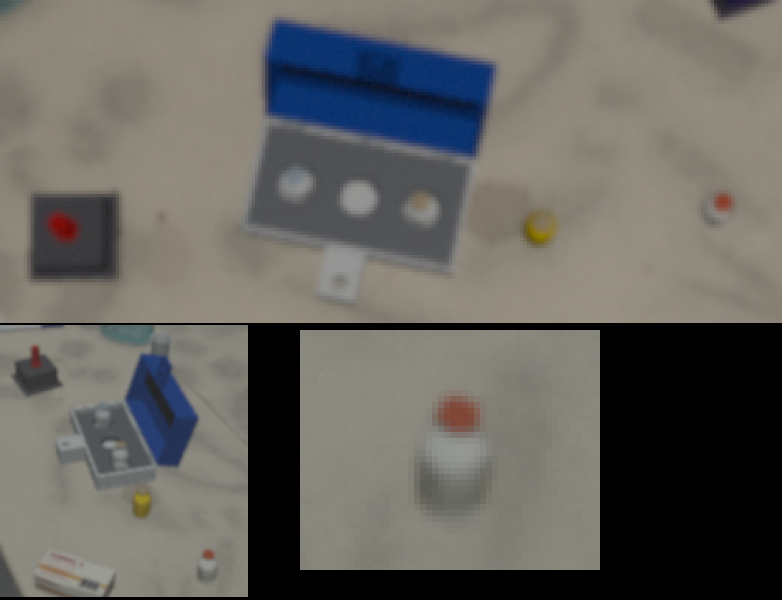

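The crop confirms it: a white vial with a red cap, standing alone at right, with the yellow one next to the case left out. The case's blue-capped vial is on the left, beige on the right, and the middle pocket is empty. I'll move over the case first for a close wrist view.

Emit:
step_arm([
  [[-403,-350,0],[0,0,-0.23],40],
  [[-403,-350,0],[0,0,-0.23],40],
  [[-403,-350,0],[0,0,-0.23],40],
  [[-403,-350,0],[0,0,-0.23],40],
  [[-403,-350,0],[0,0,-0.23],40],
  [[-403,-350,0],[0,0,-0.23],40],
  [[-403,-350,0],[0,0,-0.23],40],
  [[-403,-350,0],[0,0,-0.23],40],
])

```text
clock: 0.82
tcp_pos: [0.3754, 0.2211, 0.2313]
orientation: [0.0, 0.096, 0.995, 0.0]
wrist_force: [0.8, -0.5, 1.0]
finger_gap: 0.0401
grip_force: 0.0
```

```bash
python3 - <<'E'
from h import *
s=telemetry.get_state();print(s['tcp_pos'],s['orientation'],s['joint_pos'],s['clock'],totool([.455,.035,.235]),totool([.47,-.248,.20]))
E
```

```text
[0.37538569 0.22112395 0.23125092] [6.34508997e-05 9.59881551e-02 9.95382472e-01 6.46870974e-05] [ 3.47619150e-01  4.36004546e-02 -2.84329685e-01  1.24269603e+00
  6.23604856e-05  5.39891498e-01] 0.8167 [-113.71404377 -167.48014059   -3.75973475] [-182.51207653 -442.40375519   31.2093491 ]
```

Emit:
step_arm([
  [[-114,-167,0],[0,0,0],40],
  [[-114,-167,0],[0,0,0],40],
  [[-114,-167,0],[0,0,0],40],
  [[-114,-167,0],[0,0,0],40],
  [[-114,-167,0],[0,0,0],40],
  [[-114,-167,0],[0,0,0],40],
  [[-114,-167,0],[0,0,0],40],
])

```text
clock: 1.4
tcp_pos: [0.4555, 0.0355, 0.2309]
orientation: [-0.0, 0.098, 0.995, 0.0]
wrist_force: [-0.5, 0.3, -0.6]
finger_gap: 0.04
grip_force: 0.0
```

```bash
python3 - <<'E'
from h import *
s=telemetry.get_state();print(s['tcp_pos'],s['orientation'],totool([.47,-.248,.20]))
im,p=grab('wrist','w1.png')
import pickle;pickle.dump(p,open('w1.pkl','wb'))
for X in ([.511,.034,.018],[.441,.048,.028],[.5175,.081,.052],[.499,-.0134,.052]):print(proj(p,X))
E
```

```text
[0.45547779 0.03548285 0.23087305] [-4.27764103e-04  9.84510989e-02  9.95141791e-01  1.16661902e-04] [ -69.81486777 -275.14645975   30.77131276]
[262.48825548 207.87128299]
[263.10998593 151.72134025]
[305.26686707 216.16806913]
[219.64553908 216.42390412]
```

View pics/w1.png

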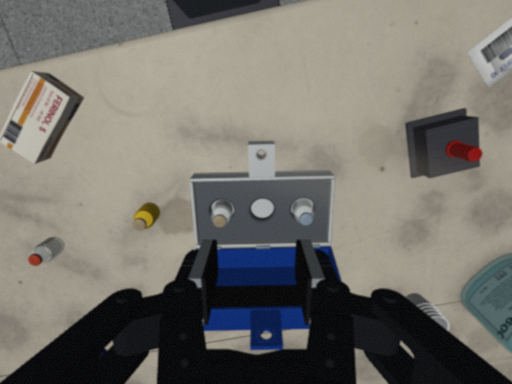

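The wrist view shows the case almost aligned with the image: lug hole (262,154), empty middle pocket (262,208), beige vial (220,213), blue-grey vial (303,211), lid lug hole (265,336). The red vial is at (40,255) and the pin at (465,152).

```bash
python3 - <<'E'
from h import *
import pickle
p=pickle.load(open('w1.pkl','rb'));im=cv2.imread('pics/w1.png');g=cv2.cvtColor(im,cv2.COLOR_BGR2GRAY).astype(float)
def blob(x0,y0,x1,y1,dark,th):
    s=g[y0:y1,x0:x1]; m=((s<th) if dark else (s>th)).astype(np.uint8)
    n,l,st,c=cv2.connectedComponentsWithStats(m); 
    return [(c[i]+[x0,y0],st[i,4]) for i in range(1,n) if st[i,4]>8]
print(np.round(g[148:162,252:274]).astype(int)[::2])
print('hole',blob(254,146,271,164,True,150)); print('pocket',blob(245,192,280,224,False,140))
print('lidhole',blob(254,325,276,346,False,110))
# front wall outer/top edges: column gradient along y
for x in (200,215,230,245,285,300,315,328):
    c=g[160:190,x]; print(x,[(160+int(i)) for i in np.argsort(-abs(np.diff(c)))[:3]], end=' ')
print()
for y in (185,200,215,230):
    for a,b in((180,202),(322,345)):
        c=g[y,a:b]; print(y,np.round(c).astype(int))
E
```

```text
[[175 175 174 174 172 174 173 171 170 166 168 169 171 174 173 171 173 174
  173 175 173 172]
 [172 176 174 175 172 160 146 142 146 146 149 151 156 164 170 173 173 172
  174 172 173 171]
 [174 173 174 168 148 137 143 153 157 158 155 151 143 143 155 164 171 175
  172 170 173 171]
 [175 173 170 156 125 101 101 122 138 140 136 125 110 116 139 163 171 171
  172 174 173 171]
 [173 172 171 159 131 102  82  78  80  87  94  97 102 127 153 166 171 171
  175 174 173 171]
 [173 175 172 169 161 141 122 103  97  95 102 114 139 155 169 173 171 173
  172 172 172 173]
 [175 174 174 171 170 171 165 155 154 152 158 164 167 172 172 171 174 170
  171 173 172 170]]
hole [(array([260.52564103, 154.91025641]), np.int32(78))]
pocket [(array([262.00986842, 207.59868421]), np.int32(304))]
lidhole [(array([266.        , 334.93877551]), np.int32(49))]
200 [178, 177, 180] 215 [177, 180, 171] 230 [177, 180, 171] 245 [180, 176, 179] 285 [176, 179, 178] 300 [178, 175, 176] 315 [175, 178, 176] 328 [175, 178, 177] 
185 [147 149 146 147 150 150 150 155 155 162 167 163 131  87  73  75  81  79
  84  80  81  79]
185 [ 87  91  90  89  90  91  95  96 108 137 159 160 152 151 152 156 155 155
 152 157 154 154 157]
200 [129 130 131 128 132 138 140 144 146 146 149 159 166 146 102  71  69  76
  82  81  82  77]
200 [ 86  86  88  87  87  90  95 105 131 156 161 153 151 156 157 155 158 158
 159 158 157 156 156]
215 [132 129 131 132 131 130 131 133 133 134 134 132 152 165 155 116  76  70
  74  77  75  79]
215 [ 80  79  80  82  79  83  97 125 158 167 154 153 156 156 158 156 159 158
 157 156 156 157 158]
230 [135 137 139 138 137 139 134 132 131 133 131 140 140 150 160 161 128  83
  64  75  76  76]
230 [ 71  75  74  79  80  91 119 151 166 151 151 154 160 158 159 159 157 157
 155 154 154 156 157]
```

```bash
python3 - <<'E'
from h import *
import pickle
p=pickle.load(open('w1.pkl','rb'))
H=onz(p,(260.8,154.8),.028);M=onz(p,(262,207.6),.014);A=onz(p,(200,178.5),.028);B=onz(p,(328,175.9),.028)
print(H,M,'len',np.linalg.norm((M-H)[:2]),'yaw H-M',np.arctan2(*(M-H)[[1,0]]),'yaw edge',np.arctan2(-(B-A)[0],(B-A)[1]))
ps,pt=imaging.camera_params('scene'),imaging.camera_params('top')
print('red cap wrist',onz(p,(35,259),.044),'pin top',onz(p,(474,154),.070))
print(tri(p,(35,259),pt,(342.5,198.9)), tri(p,(474,154),pt,(147.8,205.5)))
yaw=np.arctan2(*(M-H)[[1,0]])
# lid hole: search theta along hinge arc
from scipy.optimize import minimize_scalar
for yaw in (yaw,):
  c,s=np.cos(yaw),np.sin(yaw);O=H[:2]+.071*np.array([c,s])
  def P(t):
    x,z=-.116,.006; X=.045+x*np.cos(t)+z*np.sin(t); Z=.028-x*np.sin(t)+z*np.cos(t)
    return [O[0]+c*X,O[1]+s*X,Z]
  f=lambda t:np.linalg.norm(proj(p,P(t))-[265.8,335])
  r=minimize_scalar(f,bounds=(1.4,1.9),method='bounded');print('O',O,'lid',r.x,r.fun,P(r.x))
print(totool([.47,-.248,.20]),totool([.513,-.248,.12]))
E
```

```text
[0.4439352  0.04477267 0.028     ] [0.51201661 0.03326585 0.014     ] len 0.06904697217628875 yaw H-M -0.16743318419911143 yaw edge -0.17576680159218258
red cap wrist [ 0.51230404 -0.2464291   0.044     ] pin top [0.47663848 0.253629   0.07      ]
(array([ 0.51259114, -0.24722525,  0.04313596]), np.float64(0.00012729598601939014)) (array([0.47534152, 0.25208064, 0.07253763]), np.float64(0.0009888071107075056))
O [0.51394232 0.03294038] lid 1.814505622708474 0.6511544482672071 [np.float64(0.5916541303421221), np.float64(0.019805876020854606), np.float64(0.13912432811066378)]
[ -70.05651993 -276.41311859   30.71876649] [-112.34664868 -268.10967316  110.66623552]
```

Emit:
step_arm([
  [[-112,-267,120],[0,0,0.025],50],
  [[-112,-267,120],[0,0,0.025],50],
  [[-112,-267,120],[0,0,0.025],50],
  [[-112,-267,120],[0,0,0.025],50],
  [[-112,-267,120],[0,0,0.025],50],
  [[-112,-267,120],[0,0,0.025],50],
  [[-112,-267,120],[0,0,0.025],50],
  [[-112,-267,120],[0,0,0.025],50],
])

```text
clock: 2.12
tcp_pos: [0.5143, -0.2478, 0.1093]
orientation: [-0.0, 0.109, 0.994, -0.0]
wrist_force: [0.8, 0.5, 0.7]
finger_gap: 0.05
grip_force: 0.0
```

```bash
python3 - <<'E'
from h import *
s=telemetry.get_state();print(s['tcp_pos'],s['orientation'],s['joint_pos'])
im,p=grab('wrist','w2.png')
h=cv2.cvtColor(im,cv2.COLOR_BGR2HSV);m=(cv2.inRange(h,(0,120,60),(10,255,255))|cv2.inRange(h,(170,120,60),(180,255,255)))
n,l,st,c=cv2.connectedComponentsWithStats(m)
for i in range(1,n):
    if st[i,4]>20: print(c[i],st[i],onz(p,c[i],.043))
print(proj(p,[.5126,-.247,.046]),totool([.5126,-.247,.015]))
E
```

```text
[ 0.51434501 -0.2477681   0.10932476] [-4.44529120e-04  1.08556611e-01  9.94090169e-01 -2.81099898e-05] [-5.89258315e-01  3.69899092e-01 -1.80010984e-01  1.02164866e+00
 -4.60786992e-04 -3.71716188e-01]
[249.5511811  207.96062992] [241 199  18  19 254] [ 0.51343419 -0.25088175  0.043     ]
[254.51854112 207.27192429] [ 2.36957837  2.42314728 93.19823466]
```

Emit:
step_arm([
  [[2,-2,40],[0,0,-0.045],50],
  [[2,-2,80],[0,0,-0.045],50],
  [[2,-2,94],[0,0,-0.045],50],
  [[2,-2,94],[0,0,-0.045],50],
  [[2,-2,94],[0,0,-0.045],20],
  [[2,-2,94],[0,0,-0.045],20],
  [[2,-2,94],[0,0,-0.045],20],
  [[2,-2,94],[0,0,-0.045],20],
], grip_force=25)

```text
clock: 2.83
tcp_pos: [0.513, -0.2482, 0.0193]
orientation: [0.002, 0.086, 0.996, -0.001]
wrist_force: [0.5, -1.2, 0.3]
finger_gap: 0.0231
grip_force: 24.4
```

Emit:
step_arm([
  [[0,0,0],[0,0,0],20],
  [[0,0,0],[0,0,0],20],
  [[0,0,-1],[0,0,0],20],
  [[0,0,-1],[0,0,0],20],
])

```text
clock: 3.17
tcp_pos: [0.5119, -0.2482, 0.019]
orientation: [0.001, 0.086, 0.996, -0.0]
wrist_force: [-0.5, 0.0, 4.8]
finger_gap: 0.0234
grip_force: 24.8
```

Emit:
step_arm([
  [[0,0,-40],[0,0,0],20],
  [[0,0,-80],[0,0,0],20],
  [[0,0,-120],[0,0,0],20],
  [[0,0,-120],[0,0,0],20],
  [[0,0,-120],[0,0,0],20],
])

```text
clock: 3.58
tcp_pos: [0.5132, -0.2491, 0.1412]
orientation: [0.003, 0.086, 0.996, -0.001]
wrist_force: [-0.4, 0.5, -1.3]
finger_gap: 0.0228
grip_force: 24.8
```

```bash
python3 - <<'E'
from h import *
s=telemetry.get_state();print(s['tcp_pos'],s['orientation'],s['finger_gap'])
w,p=grab('wrist');a,_=grab('scene')
cv2.imwrite('pics/g1.png',np.hstack([cv2.resize(w[150:330,170:350],(400,400),interpolation=3),cv2.resize(a[200:300,270:370],(400,400),interpolation=3)]))
E
```

```text
[ 0.5132428  -0.24910176  0.14122897] [ 0.00265646  0.08639696  0.99625614 -0.00148488] 0.022788456210508606
```

View pics/g1.png

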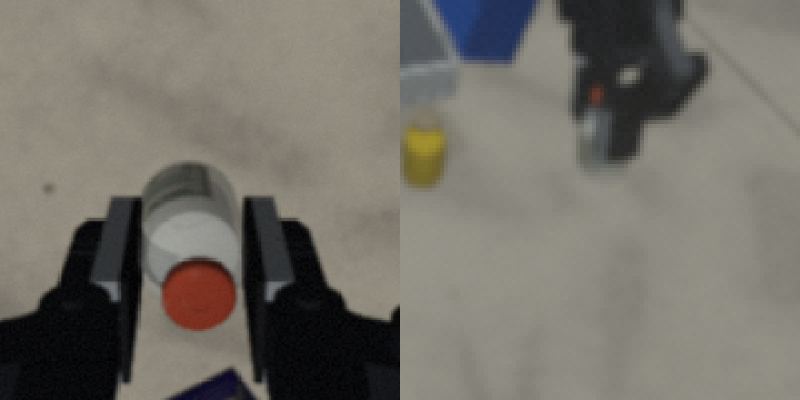

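The wrist view shows the vial held by its glass body with the red cap free (259,282), roughly upright. I'll work out its pose in the gripper.

```bash
python3 - <<'E'
from h import *
s=telemetry.get_state();p=imaging.camera_params('wrist');t=s['tcp_pos']
q=np.array(s['orientation']);r=R.from_quat(q[[1,2,3,0]])
C=onz(p,(259.3,282.5),t[2]-.019+.046);
print('cap tool',r.inv().apply(C-t)*1000,'axis z',r.as_matrix()[:,2], 'toolx',r.as_matrix()[:,0])
for tz in (0,):
    # predicted bottom-far edge for upright vial
    B=C.copy();B[2]-=.046
    x=r.as_matrix()[:,0]; e=B+x*.0125; print('pred bottom far edge crop',(proj(p,e)-[170,150])/.45)
    y=r.as_matrix()[:,1]; print('sides',[(proj(p,B+k*y*.0125)-[170,150])/.45 for k in(1,-1)])
print('to above pocket',totool([.5133,.0331,.141]))
E
```

```text
cap tool [  0.68763625   2.89268287 -26.99838045] axis z [-7.98610932e-04  5.01428238e-04 -9.99999555e-01] toolx [-9.85079041e-01  1.72100320e-01  8.72991240e-04]
pred bottom far edge crop [196.78499407 146.4025798 ]
sides [array([244.83158979, 191.18895594]), array([148.45536533, 191.14074508])]
to above pocket [ 46.06325344 276.89694221  -3.22836258]
```

```bash
python3 - <<'E'
from h import *
ps=imaging.camera_params('scene');pw=imaging.camera_params('wrist')
X,e=tri(pw,(259.3,282.5),ps,(319.2,223.3));print('cap',X,e)
for d in ([0,0,0],[.0055,-.001,0]):
    B=X+np.array(d)-[0,0,.044]; print('scene bottom centre crop',(proj(ps,B)-[270,200])*4+[400,0], 'far edge wrist crop',(proj(pw,B+np.array([-.985,.172,0])*.0125)-[170,150])/.45)
E
```

```text
cap [ 0.51043565 -0.24461932  0.16451096] 0.0008432524233031264
scene bottom centre crop [588.39825311 159.85228319] far edge wrist crop [196.62165199 147.64426008]
scene bottom centre crop [599.07388863 157.8367746 ] far edge wrist crop [196.40652391 168.12401284]
```

Emit:
step_arm([
  [[48,277,0],[0,0,0],20],
  [[48,277,0],[0,0,0],20],
  [[48,277,0],[0,0,0],20],
  [[48,277,0],[0,0,0],20],
  [[48,277,0],[0,0,0],20],
  [[48,277,0],[0,0,0],20],
  [[48,277,40],[0,0,0],20],
  [[48,277,55],[0,0,0],20],
])

```text
clock: 4.35
tcp_pos: [0.5101, 0.0375, 0.0809]
orientation: [-0.001, 0.084, 0.996, 0.001]
wrist_force: [-0.3, 0.1, 0.0]
finger_gap: 0.0233
grip_force: 24.8
```

```bash
python3 - <<'E'
from h import *
s=telemetry.get_state();print(s['tcp_pos'],s['orientation'],totool([.511,.0331,.035]))
w,p=grab('wrist');a,_=grab('scene')
cv2.imwrite('pics/g2.png',np.hstack([cv2.resize(w[120:320,150:370],(440,400),interpolation=3),cv2.resize(a[160:230,220:290],(360,400),interpolation=3)]))
print(proj(p,[.5133,.0331,.018]),proj(p,[.4435,.0455,.028]))
E
```

```text
[0.5101314  0.0374825  0.08089246] [-1.10326848e-03  8.38817423e-02  9.96474887e-01  6.60071982e-04] [-1.69499048 -4.22749185 45.88392073]
[248.62188176 214.98071042] [248.36575607 113.78143172]
```

View pics/g2.png

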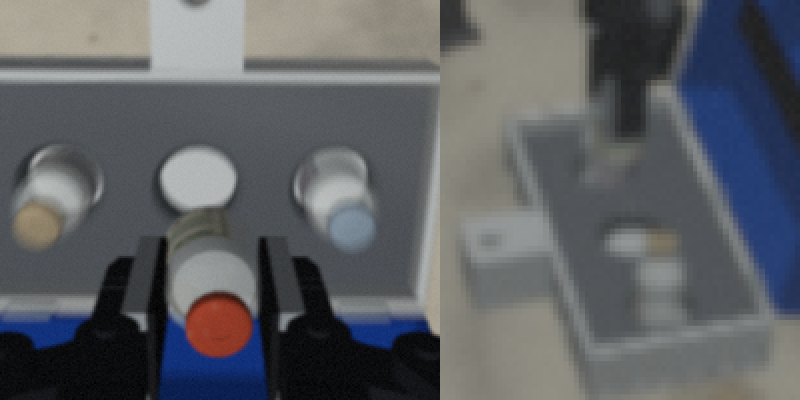

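The view shows the empty pocket at wrist pixel (249,210). The held vial's bottom is at about (250,235) and its cap at (260,282), so it leans slightly. The neighbours stand well in their pockets. I'll lower part way, settle, and check once more.

Emit:
step_arm([
  [[-2,-4,20],[0,0,0],20],
  [[-2,-4,20],[0,0,0],20],
  [[-2,-4,20],[0,0,0],20],
  [[-2,-4,20],[0,0,0],20],
  [[-2,-4,20],[0,0,0],20],
])

```text
clock: 4.87
tcp_pos: [0.5139, 0.0284, 0.0644]
orientation: [0.001, 0.087, 0.996, 0.0]
wrist_force: [1.0, -0.2, -0.0]
finger_gap: 0.0231
grip_force: 24.8
```

```bash
python3 - <<'E'
from h import *
s=telemetry.get_state();print(s['tcp_pos'],s['orientation'],np.abs(s['qvel']).max())
w,p=grab('wrist','g3raw.png')
g=cv2.cvtColor(w,cv2.COLOR_BGR2GRAY)
r=R.from_quat(np.array(s['orientation'])[[1,2,3,0]]).as_matrix()
B=s['tcp_pos'].copy();B[2]-=.019
def circ(c,rad,col,o):
    for k in range(60):
        a=k*np.pi/30; q=(proj(p,np.array(c)+rad*np.array([np.cos(a),np.sin(a),0]))-[170,130])*4
        if 0<=q[0]<720 and 0<=q[1]<600:cv2.circle(o,tuple(int(v) for v in q),1,col,-1)
o=cv2.resize(w[130:280,170:350],(720,600),interpolation=3)
circ([.5133,.0331,.018],.0145,(0,255,0),o)
circ(B,.0125,(255,0,255),o)
cv2.imwrite('pics/g3.png',o)
E
```

```text
[0.51388616 0.02835531 0.06440128] [6.81352291e-04 8.68715747e-02 9.96219286e-01 8.80817381e-06] 0.0065875261961903095
```

View pics/g3.png

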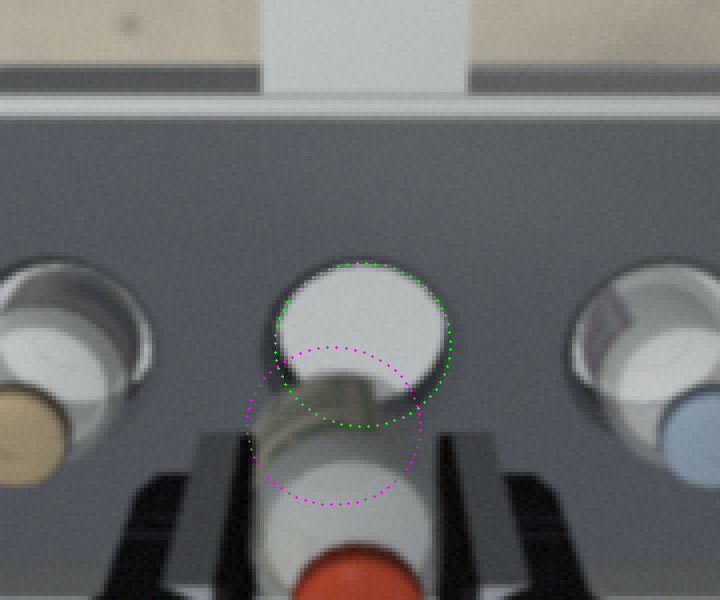

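The overlay shows the pocket measurement fits (green). The vial's bottom sits about 5 mm right and behind of where it must be, so I'll shift by (+5.4, +4.1) mm and lower.

Emit:
step_arm([
  [[5.4,4.1,0],[0,0,0],20],
  [[5.4,4.1,0],[0,0,0],20],
  [[5.4,4.1,10],[0,0,0],20],
  [[5.4,4.1,18],[0,0,0],20],
  [[5.4,4.1,24],[0,0,0],20],
  [[5.4,4.1,30],[0,0,0],20],
  [[5.4,4.1,34],[0,0,0],20],
  [[5.4,4.1,34],[0,0,0],20],
])

```text
clock: 5.58
tcp_pos: [0.5111, 0.0333, 0.0294]
orientation: [0.002, 0.086, 0.996, -0.001]
wrist_force: [4.2, -2.6, 0.1]
finger_gap: 0.023
grip_force: 24.7
```

Emit:
step_arm([
  [[0,0,2],[0,0,0],20],
  [[0,0,3.5],[0,0,0],20],
  [[0,0,3.5],[0,0,0],20],
  [[0,0,3.5],[0,0,0],20],
])

```text
clock: 5.92
tcp_pos: [0.5114, 0.0331, 0.0264]
orientation: [0.003, 0.087, 0.996, -0.001]
wrist_force: [4.2, -3.5, 2.3]
finger_gap: 0.0231
grip_force: 24.8
```

Emit:
step_arm([
  [[-1.5,0,0],[0,0,0],28],
  [[-1.5,0,0],[0,0,0],34],
  [[-1.5,0,0],[0,0,0],34],
  [[-1.5,0,0],[0,0,0],34],
  [[-1.5,0,-15],[0,0,0],34],
  [[-1.5,0,-40],[0,0,0],34],
  [[-1.5,0,-80],[0,0,0],34],
  [[-1.5,0,-80],[0,0,0],34],
])

```text
clock: 6.58
tcp_pos: [0.5134, 0.0337, 0.1117]
orientation: [0.004, 0.086, 0.996, 0.0]
wrist_force: [1.5, -0.2, -0.0]
finger_gap: 0.0337
grip_force: 0.0
```

```bash
python3 - <<'E'
from h import *
s=telemetry.get_state();print(s['tcp_pos'],s['finger_gap'])
w,p=grab('wrist');a,_=grab('scene')
cv2.imwrite('pics/g4.png',np.hstack([cv2.resize(w[120:320,150:370],(440,400),interpolation=3),cv2.resize(a[160:230,220:290],(360,400),interpolation=3)]))
h=cv2.cvtColor(w,cv2.COLOR_BGR2HSV);m=(cv2.inRange(h,(0,120,60),(10,255,255))|cv2.inRange(h,(170,120,60),(180,255,255)))
n,l,st,c=cv2.connectedComponentsWithStats(m)
for i in range(1,n):
    if st[i,4]>20: print(c[i],st[i],onz(p,c[i],.052))
E
```

```text
[0.51340229 0.03365275 0.11169021] 0.033700808980096524
[254.38993711 207.69496855] [245 198  20  20 318] [0.51119931 0.03440997 0.052     ]
```

View pics/g4.png

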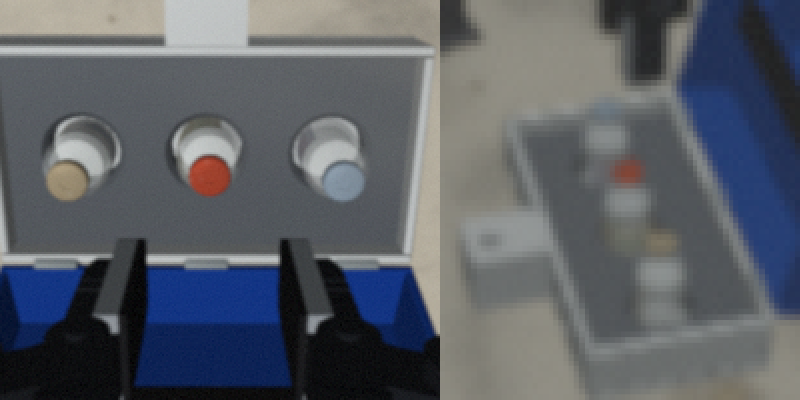

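The red vial stands upright in the middle pocket at crop (209,175), between beige (67,180) and blue-grey (343,180), and it is released. Next I go over and behind the lid's lug with closed fingers.

Emit:
step_arm([
  [[0,0,-40],[0,0,0],34],
  [[0,0,-75],[0,0,0],20],
  [[-40,0,-85],[0,0,0],0],
  [[-80,0,-85],[0,0,0],0],
  [[-107,0,-85],[0,0,0],0],
  [[-107,0,-85],[0,0,0],0],
  [[-107,0,-85],[0,0,0],0],
  [[-107,0,-85],[0,0,0],0],
])

```text
clock: 7.35
tcp_pos: [0.6137, 0.0156, 0.1887]
orientation: [-0.002, 0.086, 0.996, 0.0]
wrist_force: [0.4, 0.8, 0.7]
finger_gap: -0.0
grip_force: 0.0
```

```bash
python3 - <<'E'
from h import *
s=telemetry.get_state();O=np.array([.5133,.0331]);c,sn=np.cos(-.172),np.sin(-.172)
d=s['tcp_pos'][:2]-O;print(s['tcp_pos'],s['finger_gap'],'case xy',d@[c,sn],d@[-sn,c])
E
```

```text
[0.6137222  0.01560988 0.18869578] -4.7459722026715835e-05 case xy 0.10193390104359772 -4.446750203178787e-05
```

Emit:
step_arm([
  [[-3,0,30],[0,0,0],0],
  [[-3,0,58],[0,0,0],0],
  [[-3,0,58],[0,0,0],0],
  [[10,0,58],[0,0,0],0],
  [[20,0,58],[0,0,0],0],
  [[30,0,58],[0,0,0],0],
  [[40,0,58],[0,0,0],0],
  [[50,0,58],[0,0,0],0],
])

```text
clock: 8.02
tcp_pos: [0.5653, 0.0243, 0.1344]
orientation: [0.001, 0.086, 0.996, 0.0]
wrist_force: [0.8, -0.2, -1.4]
finger_gap: 0.0
grip_force: 0.4
```

Emit:
step_arm([
  [[10,0,0],[0,0,0],0],
  [[20,0,0],[0,0,0],0],
  [[30,0,0],[0,0,0],0],
  [[40,0,0],[0,0,0],0],
  [[50,0,0],[0,0,0],0],
  [[56,0,0],[0,0,0],0],
  [[58,0,0],[0,0,0],0],
  [[58,0,0],[0,0,0],0],
])

```text
clock: 8.68
tcp_pos: [0.5084, 0.0341, 0.133]
orientation: [-0.0, 0.086, 0.996, 0.0]
wrist_force: [0.1, -0.5, 0.9]
finger_gap: -0.0004
grip_force: 0.0
```

```bash
python3 - <<'E'
from h import *
s=telemetry.get_state();O=np.array([.5133,.0331]);c,sn=np.cos(-.172),np.sin(-.172)
d=s['tcp_pos'][:2]-O;print(s['tcp_pos'],'case xy',d@[c,sn],d@[-sn,c])
a,_=grab('scene');w,_=grab('wrist')
cv2.imwrite('pics/l1.png',np.hstack([cv2.resize(a[130:240,210:330],(436,400),interpolation=3),cv2.resize(w[60:384,128:384],(316,400),interpolation=3)]))
E
```

```text
[0.50840118 0.03410134 0.13298339] case xy -0.004997916887266291 0.000148113859004732
```

View pics/l1.png

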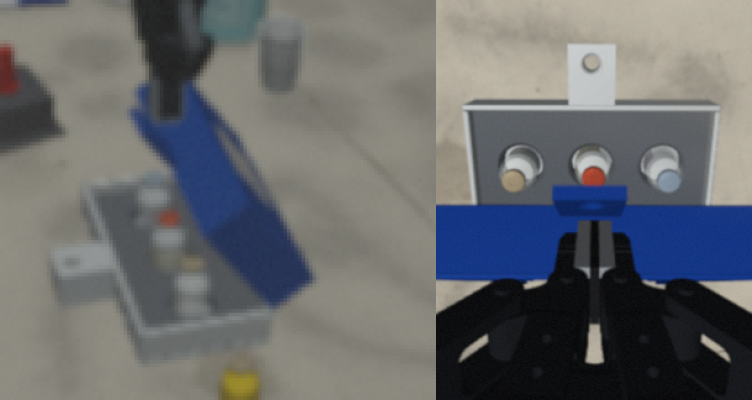

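The lid has passed its balance point and is sinking: in the scene crop it leans over the vials, and in the wrist view the blue lug is ahead of the closed fingers. I retreat upwards and go to the pin.

Emit:
step_arm([
  [[0,0,-35],[0,0,0],0],
  [[10,30,-50],[0,0,0],40],
  [[70,211,-20],[0,0,0],40],
  [[70,211,-20],[0,0,0],40],
  [[70,211,-20],[0,0,0],40],
  [[70,211,-20],[0,0,0],40],
  [[70,211,-20],[0,0,0],40],
  [[70,211,-20],[0,0,0],40],
])

```text
clock: 9.45
tcp_pos: [0.4753, 0.2583, 0.1516]
orientation: [-0.001, 0.083, 0.997, 0.001]
wrist_force: [-0.6, -0.4, 0.2]
finger_gap: 0.0402
grip_force: 0.0
```

Emit:
step_arm([
  [[0,0,0],[0,0,0],40],
  [[0,0,0],[0,0,0],40],
])

```text
clock: 9.62
tcp_pos: [0.4767, 0.2536, 0.1526]
orientation: [-0.0, 0.086, 0.996, -0.0]
wrist_force: [0.1, -0.5, 0.2]
finger_gap: 0.04
grip_force: 0.0
```

```bash
python3 - <<'E'
from h import *
s=telemetry.get_state();print(s['tcp_pos'],s['orientation'])
w,p=grab('wrist','p1.png')
h=cv2.cvtColor(w,cv2.COLOR_BGR2HSV);m=(cv2.inRange(h,(0,120,40),(10,255,255))|cv2.inRange(h,(170,120,40),(180,255,255)))
n,l,st,c=cv2.connectedComponentsWithStats(m)
for i in range(1,n):
    if st[i,4]>20: print(c[i],st[i]); k=i
m=(l==k)
g=w[:,:,2]; 
x0,y0,ww,hh,_=st[k]
for z in(.070,.036):print(z,onz(p,c[k],z))
print(proj(p,[.4755,.2535,.07]),proj(p,[.4755,.2535,.036]))
cv2.imwrite('pics/p1c.png',cv2.resize(w[120:320,150:370],(770,700)[:2] if 0 else (660,600),interpolation=3))
E
```

```text
[0.47665049 0.25364496 0.15259942] [-8.27028151e-05  8.61721362e-02  9.96280232e-01 -2.37288518e-04]
[255.19133574 194.20758123] [245 179  22  32 554]
0.07 [0.47161928 0.25529206 0.07      ]
0.036 [0.48252662 0.25326915 0.036     ]
[253.77053586 199.28946763] [254.07314292 186.66590026]
```

View pics/p1c.png

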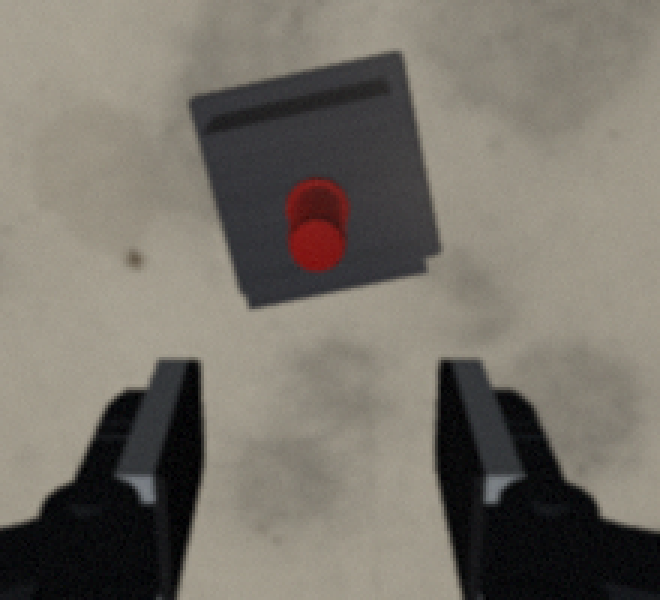

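Knob top is at wrist px (256,202) and its collar at (256,190), centred between the fingers, with the pin upright in its stand. Descend and grip.

Emit:
step_arm([
  [[-0.8,0.5,40],[0,0,0],40],
  [[-0.8,0.5,80],[0,0,0],40],
  [[-0.8,0.5,110],[0,0,0],40],
  [[-0.8,0.5,110],[0,0,0],40],
  [[-0.8,0.5,110],[0,0,0],10],
  [[-0.8,0.5,110],[0,0,0],10],
  [[-0.8,0.5,110],[0,0,0],10],
  [[-0.8,0.5,110],[0,0,0],10],
], grip_force=60)

```text
clock: 10.33
tcp_pos: [0.4789, 0.2541, 0.045]
orientation: [0.002, 0.087, 0.996, 0.0]
wrist_force: [-0.6, -1.7, 0.9]
finger_gap: 0.0129
grip_force: 58.5
```

Emit:
step_arm([
  [[0,0,0],[0,0,0],10],
  [[0,0,0],[0,0,0],10],
  [[0,0,0],[0,0,0],10],
])

```text
clock: 10.58
tcp_pos: [0.4789, 0.2541, 0.0449]
orientation: [0.002, 0.086, 0.996, 0.0]
wrist_force: [-0.6, -3.1, 6.8]
finger_gap: 0.0127
grip_force: 59.1
```

```bash
python3 - <<'E'
from h import *
s=telemetry.get_state();print(s)
E
```

```text
{'clock': 10.5833, 'joint_pos': array([ 0.34054404,  0.37739803, -0.34678698,  0.84288132, -0.00133511,
        0.51365396]), 'qvel': array([-2.21235082e-05,  2.28325341e-04, -4.69441189e-04, -2.43998073e-03,
       -7.37016014e-04,  1.45794843e-03]), 'tau': array([ 1.74428567e+00, -4.34047079e+01,  2.36322480e+01, -6.25814293e-01,
        1.05841264e+00,  4.26165338e-03]), 'tcp_pos': array([0.47889725, 0.25414565, 0.04485727]), 'orientation': array([1.97399206e-03, 8.64479991e-02, 9.96254395e-01, 1.64953594e-04]), 'wrist_force': array([-0.55252629, -3.12024074,  6.8440816 ]), 'ft_torque': array([-0.7652445 ,  0.02968151, -0.01510465]), 'grip_force': 59.14957344532013, 'finger_gap': 0.01268411093856127}
```

Emit:
step_arm([
  [[0,0,-15],[0,0,0],10],
  [[0,0,-40],[0,0,0],10],
  [[0,0,-80],[0,0,0],10],
  [[-1.5,-40,-90],[0,0,0],10],
  [[-1.5,-80,-90],[0,0,0],10],
  [[-1.5,-120,-90],[0,0,0],10],
  [[-1.5,-155,-90],[0,0,0],10],
  [[-1.5,-167,-90],[0,0,0],10],
])

```text
clock: 11.25
tcp_pos: [0.4493, 0.0866, 0.1337]
orientation: [0.001, 0.088, 0.996, -0.0]
wrist_force: [0.5, 0.5, 0.4]
finger_gap: 0.0133
grip_force: 58.9
```

Emit:
step_arm([
  [[0,0,0],[0,0,0],10],
  [[0,0,0],[0,0,0],10],
  [[0,0,0],[0,0,0],10],
])

```text
clock: 11.5
tcp_pos: [0.4506, 0.0901, 0.1333]
orientation: [0.001, 0.086, 0.996, 0.0]
wrist_force: [0.2, -0.8, -0.8]
finger_gap: 0.0132
grip_force: 58.9
```

```bash
python3 - <<'E'
from h import *
s=telemetry.get_state();print(s['tcp_pos'],s['orientation'],s['clock'])
w,p=grab('wrist','q1.png')
g=cv2.cvtColor(w,cv2.COLOR_BGR2GRAY)
print('pred hole shut',proj(p,[.4439,.0448,.034]),'ajar',proj(p,[.4439,.0448,.044]),'pin tip',proj(p,s['tcp_pos']-[0,0,.037]))
cv2.imwrite('pics/q1c.png',cv2.resize(w[140:310,150:370],(776,600),interpolation=3))
E
```

```text
[0.45060911 0.09007307 0.1333419 ] [6.88647557e-04 8.61151028e-02 9.96284845e-01 4.72038391e-04] 11.5
pred hole shut [198.77543909 195.10780316] ajar [196.56083651 199.05895207] pin tip [253.64190709 224.35284834]
```

View pics/q1c.png

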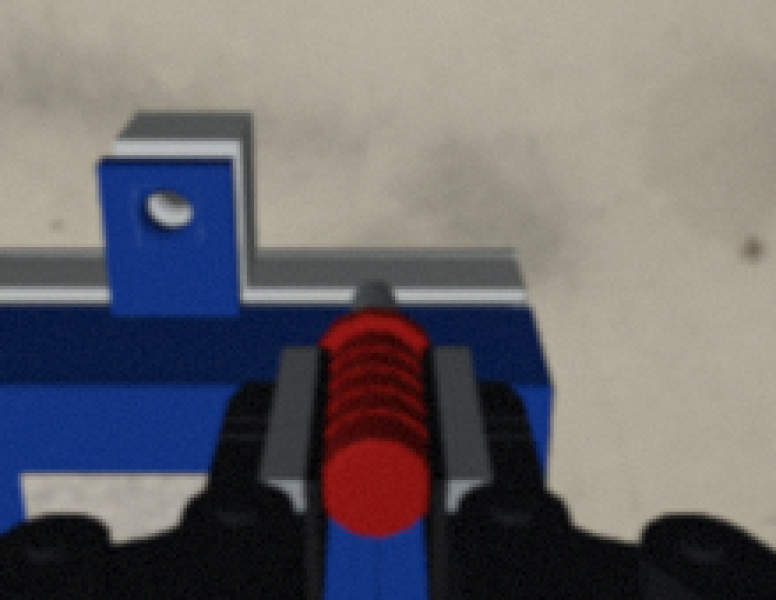

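The lid is ajar over the vials. The lug hole is at wrist px (198.2,199.4), and the pin is upright between the pads (x px 256.3, knob top row 278, shank apex row 220). That was my eleventh picture, one over the limit of ten, so I view no more and work from numbers only.

```bash
cat > m.py <<'E'
from h import *
def holefit(w,p,guess,show=False):
    # bright/dark hole inside the blue lug: non-blue component nearest guess
    x,y=[int(round(v)) for v in guess]; r=14
    s=w[y-r:y+r,x-r:x+r].astype(int); big=cv2.resize(w[y-r:y+r,x-r:x+r],None,fx=4,fy=4,interpolation=3).astype(int)
    nb=((big[:,:,0]-big[:,:,2])<45).astype(np.uint8)
    n,l,st,c=cv2.connectedComponentsWithStats(nb)
    k=[i for i in range(1,n) if st[i,4]>200]; k=min(k,key=lambda i:np.hypot(*(c[i]-4*r))) 
    cn,_=cv2.findContours((l==k).astype(np.uint8),0,2); e=cv2.fitEllipse(cn[0])
    return np.array(e[0])/4+[x-r-.375,y-r-.375],np.array(e[1])/4,st[k]/4
def redinfo(w):
    h=cv2.cvtColor(w,cv2.COLOR_BGR2HSV);m=(cv2.inRange(h,(0,120,40),(10,255,255))|cv2.inRange(h,(170,120,40),(180,255,255)))
    n,l,st,c=cv2.connectedComponentsWithStats(m);k=1+np.argmax(st[1:,4]);return st[k],c[k]
E
python3 - <<'E'
from m import *
s=telemetry.get_state();p=imaging.camera_params('wrist');w=cv2.imread('pics/q1.png')
print(holefit(w,p,(198,199)),redinfo(w))
q=holefit(w,p,(198,199))[0]
r=R.from_quat(np.array(s['orientation'])[[1,2,3,0]]);t=s['tcp_pos']
for z in(.0444,.041):
    X=onz(p,q,z);print('lid hole',X,'tool',r.inv().apply(X-t)*1000)
tx=r.as_matrix()[:,0]
for nm,uv,dz in(('knobtop',(256.6,278.1),.025),('knob z62-?',(256.6,278.1),.0235)):
    X=onz(p,uv,t[2]+dz);print(nm,r.inv().apply(X-t)*1000)
# far edges: collar far-apex row 227.3 (z=tip+26..30), knob base; shank apex row 219.7
for nm,row,dz,rad in(('collar top far',227.3,-.007,.0095),('collar bot far',227.3,-.011,.0095),('tip far',219.7,-.037,.003),('tip far',219.7,-.034,.004)):
    X=onz(p,(256.3,row),t[2]+dz);print(nm,r.inv().apply(X-t)[0]*1000-rad*1000)
E
```

```text
(array([197.19956589, 199.20044136]), array([10.2943325 , 12.91872406]), array([  7.,   9.,  13.,  11., 440.])) (array([ 240,  227,   32,   65, 1725], dtype=int32), array([255.91826087, 259.43362319]))
lid hole [0.44383252 0.04564904 0.0444    ] tool [ -0.93816363 -45.23514074  88.74675665]
lid hole [0.44487293 0.04477319 0.041     ] tool [ -2.10961434 -45.92313335  92.14733625]
knobtop [  1.59396263   1.73418503 -25.00017004]
knob z62-? [  0.60741232   1.73738884 -23.49921982]
collar top far 2.0424858165481474
collar bot far 0.24320243248327067
tip far 0.26393249938929
tip far 0.5260239217529579
```

Emit:
step_arm([
  [[-2,-40,0],[0,0,0],10],
  [[-2,-47,0],[0,0,0],10],
  [[-2,-47,15],[0,0,0],10],
  [[-2,-47,15],[0,0,0],10],
  [[-2,-47,15],[0,0,0],10],
  [[-2,-47,15],[0,0,0],10],
])

```text
clock: 12.05
tcp_pos: [0.444, 0.0435, 0.118]
orientation: [-0.0, 0.086, 0.996, 0.0]
wrist_force: [0.4, 0.3, 0.6]
finger_gap: 0.013
grip_force: 59.0
```

```bash
python3 - <<'E'
from m import *
s=telemetry.get_state();t=s['tcp_pos'];w,p=grab('wrist','q2.png')
r=R.from_quat(np.array(s['orientation'])[[1,2,3,0]]);print(t,s['orientation'])
g=proj(p,r.apply([.000,.0015,t[2]-.044])+t);print('guess',g)
hf=holefit(w,p,g);print(hf,redinfo(w))
print('hole tool',[r.inv().apply(onz(p,hf[0],z)-t)*1000 for z in(.0444,.041)])
x,y=[int(v) for v in hf[0]]
d=(w[:,:,0].astype(int)-w[:,:,2])
print('B-R');print(d[y-12:y+32:1,x-14:x+16:1])
E
```

```text
[0.44399616 0.04354075 0.11800246] [-1.32844257e-04  8.56433024e-02  9.96325841e-01  1.58682784e-04]
guess [256.14279756 204.4611256 ]
(array([255.61748123, 204.12744713]), array([11.31557465, 13.72356415]), array([  7.,   9.,  14.,  12., 508.])) (array([ 241,  227,   31,   65, 1713], dtype=int32), array([255.87799183, 259.85697607]))
hole tool [array([ 0.40954194,  1.10823262, 73.60290738]), array([-0.82229991,  1.10262346, 77.00254646])]
B-R
[[  91   90   92 ...   79   78   80]
 [  95   97   95 ...   86   83   83]
 [  97   95  100 ...   87   85   85]
 ...
 [  91   50  -19 ...  -55  -13   47]
 [  58   -6  -68 ...  -92  -55   13]
 [   6  -59 -101 ... -108  -88  -34]]
```

Emit:
step_arm([
  [[-0.4,-0.3,15],[0,0,0],10],
  [[-0.4,-0.3,28],[0,0,0],10],
  [[-0.4,-0.3,34],[0,0,0],10],
  [[-0.4,-0.3,37],[0,0,0],10],
  [[-0.4,-0.3,40],[0,0,0],10],
  [[-0.4,-0.3,43],[0,0,0],10],
  [[-0.4,-0.3,46],[0,0,0],10],
  [[-0.4,-0.3,46],[0,0,0],10],
])

```text
clock: 12.77
tcp_pos: [0.4447, 0.0424, 0.0718]
orientation: [0.0, 0.086, 0.996, 0.0]
wrist_force: [1.1, 1.6, -0.8]
finger_gap: 0.0131
grip_force: 59.0
```

Emit:
step_arm([
  [[0,0,3],[0,0,0],10],
  [[0,0,5],[0,0,0],10],
  [[0,0,7],[0,0,0],10],
  [[0,0,9],[0,0,0],10],
  [[0,0,11],[0,0,0],10],
  [[0,0,13],[0,0,0],10],
  [[0,0,13],[0,0,0],10],
])

```text
clock: 13.35
tcp_pos: [0.4445, 0.0424, 0.0586]
orientation: [0.0, 0.086, 0.996, 0.0]
wrist_force: [1.2, 0.9, 0.7]
finger_gap: 0.0131
grip_force: 59.0
```

Emit:
step_arm([
  [[0,0,3],[0,0,0],10],
  [[0,0,6],[0,0,0],10],
  [[0,0,8],[0,0,0],10],
  [[0,0,10],[0,0,0],10],
  [[0,0,12],[0,0,0],10],
  [[0,0,13],[0,0,0],10],
  [[0,0,13],[0,0,0],10],
])

```text
clock: 13.93
tcp_pos: [0.4441, 0.0425, 0.0458]
orientation: [-0.0, 0.086, 0.996, 0.0]
wrist_force: [0.6, 1.4, 2.7]
finger_gap: 0.0132
grip_force: 59.2
```

Emit:
step_arm([
  [[0,0,1],[0,0,0],10],
  [[0,0,2],[0,0,0],10],
  [[0,0,2],[0,0,0],10],
  [[0,0,2],[0,0,0],10],
])

```text
clock: 14.27
tcp_pos: [0.4441, 0.0425, 0.0446]
orientation: [0.0, 0.086, 0.996, 0.0]
wrist_force: [-3.1, 1.5, 12.2]
finger_gap: 0.0134
grip_force: 60.4
```

Emit:
step_arm([
  [[0,0,1],[0,0,0],10],
  [[0,0,1],[0,0,0],10],
  [[0,0,1],[0,0,0],10],
  [[0,0,1],[0,0,0],10],
  [[0,0,1],[0,0,0],10],
  [[0,0,1],[0,0,0],10],
  [[0,0,1],[0,0,0],10],
  [[0,0,1],[0,0,0],10],
])

```text
clock: 14.93
tcp_pos: [0.4443, 0.0425, 0.0445]
orientation: [0.0, 0.086, 0.996, 0.0]
wrist_force: [-5.5, 1.4, 20.1]
finger_gap: 0.0132
grip_force: 61.4
```

```bash
python3 - <<'E'
from m import *
s=telemetry.get_state();t=s['tcp_pos'];print(t,s['wrist_force'],s['ft_torque'])
w,p=grab('wrist','f.png');print(redinfo(w))
a,ps=grab('scene','f2.png')
m=cv2.inRange(cv2.cvtColor(a,cv2.COLOR_BGR2HSV),(105,120,40),(125,255,255));m[:,340:]=0
n,l,st,c=cv2.connectedComponentsWithStats(m);print(st[1+np.argmax(st[1:,4])])
O=np.array([.5133,.0331,0]);cc,sn=np.cos(-.172),np.sin(-.172)
for th in(0,.09):
    q=[]
    for X,Z in((-.09,.0),(-.09,.036),(0,.036)):
        for Y in(-.085,.085):
            x=.045+X*np.cos(th)+Z*np.sin(th);z=.028-X*np.sin(th)+Z*np.cos(th)
            q.append(proj(ps,O+[cc*x-sn*Y,sn*x+cc*Y,z]))
    q=np.array(q);print(th,q.min(0),q.max(0),q[2:4].round(1).tolist())
E
```

```text
[0.44425455 0.04249699 0.0444594 ] [-5.480553    1.39621019 20.10260629] [ 4.10070573e-01  1.09672502e+00 -8.65910839e-04]
(array([ 241,  228,   31,   64, 1718], dtype=int32), array([255.8766007 , 260.21303842]))
[ 226  166   58   54 1495]
0 [230.85082412 163.29317844] [284.75609332 220.90196531] [[247.7, 209.2], [230.9, 168.2]]
0.09 [231.20463477 163.16613778] [286.05669883 218.28750245] [[249.2, 206.3], [232.1, 165.5]]
```

```bash
python3 -c "
from workcell import env
print(env.hand_in())"
```

```text
the job is handed in; nothing more can be done
None
```

I handed the job in at about 15 s on the robot's clock: by the readings the red-capped vial is in the middle pocket, the lid is pressed shut, and the pin is seated, still gripped (about 60 N) and pressed down (about 20 N); no verdict came back, and I viewed 11 pictures, one over the limit of 10.

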